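# Turn the sample carousel to the lidded jar

## Task

Bring the lidded jar round to the front of the sample carousel: push the turntable round gently by the finger posts on its rim, without flinging it, until the jar stands squarely in line with the arrow on the base, and leave it at rest there. Do not touch, lift or tip any of the containers, which stay in their seats, and leave the other things on the bench where they are.

Things in the scene. Friction and masses are not known exactly. Their poses are not given: they have to be found in the camera images.
- stand: Fixed dark steel round base of the sample carousel, 270 mm across, 12 mm thick. Origin on the table at the carousel's turning axis. Its own -x direction is the FRONT (roughly towards the robot): there a low aluminium arrow (two slanted bars and a straight tail, 60 mm wide), its top 34 mm above the table, lies outside the plate pointing inward at the axis, tip about 140 mm and tail 215 mm from the axis.
- front_place (a point): Point on the plate's upper surface (40 mm above the table), 65 mm from the turning axis in the direction of the arrow; it belongs to the stand and does not turn. The centre of the container that faces the arrow stands here.
- turntable (a joint): Turning angle (rad) of the carousel plate since the start, growing counter-clockwise seen from above; starts at 0 wherever the containers are; more than a full turn is free either way. The plate is a wooden disc 250 mm across, 12 mm thick, top at 40 mm above the table. Its bearing is stiff (about 1 N at the posts moves it when pushed slowly) and it stays where it is left; it has no spring.
- post0 (a point): One of four equal upright steel finger posts near the plate's rim, fixed to the plate and turning with it: 12 mm diameter, rising 40 mm above the plate (to 80 mm above the table), centre 113 mm from the axis, one every 90 degrees, each midway between two containers. This point is the centre of the post at half its height, 60 mm above the table.
- post1 (a point): One of four equal upright steel finger posts near the plate's rim, fixed to the plate and turning with it: 12 mm diameter, rising 40 mm above the plate (to 80 mm above the table), centre 113 mm from the axis, one every 90 degrees, each midway between two containers. This point is the centre of the post at half its height, 60 mm above the table.
- post2 (a point): One of four equal upright steel finger posts near the plate's rim, fixed to the plate and turning with it: 12 mm diameter, rising 40 mm above the plate (to 80 mm above the table), centre 113 mm from the axis, one every 90 degrees, each midway between two containers. This point is the centre of the post at half its height, 60 mm above the table.
- post3 (a point): One of four equal upright steel finger posts near the plate's rim, fixed to the plate and turning with it: 12 mm diameter, rising 40 mm above the plate (to 80 mm above the table), centre 113 mm from the axis, one every 90 degrees, each midway between two containers. This point is the centre of the post at half its height, 60 mm above the table.
- lidded_jar: The wanted sample: white round jar, 52 mm diameter, with a closed lid and a ball knob on top, 61 mm high in all. The only lidded container on the carousel. Stands loose on the plate in a shallow seat (raised edge 6 mm, about 3 mm of play), centre 65 mm from the axis. Origin at the centre of its underside.
- cup: White round open cup, 50 mm diameter, 52 mm high, root slices inside. Stands loose on the plate in a shallow seat (raised edge 6 mm, about 3 mm of play), centre 65 mm from the axis. Origin at the centre of its underside.
- dish: White low open dish, 52 mm diameter, 24 mm high, root slices inside. Stands loose on the plate in a shallow seat (raised edge 6 mm, about 3 mm of play), centre 65 mm from the axis. Origin at the centre of its underside.
- tin: White square open tin, 34 mm wide, 44 mm high, root slices inside. Stands loose on the plate in a shallow seat (raised edge 6 mm, about 3 mm of play), centre 65 mm from the axis. Origin at the centre of its underside.
- root: A whole pale root about 140 mm long and 30 mm thick lying on the table beside the carousel. Bystander.
- mug: Blue mug, 76 mm diameter, 85 mm high, standing beside the carousel; origin at the centre of its underside. Bystander.
- brush: Hand brush lying on the table, left of the carousel. Bystander.
- spatula: Spatula lying on the table, right of the carousel. Bystander.
- spray_bottle: Closed bottle, 64 mm diameter, 160 mm high, standing to the left; origin at the centre of its underside. Bystander.
Things that resemble listed ones, but are neither listed nor needed, are in the scene too. Leave any turquoise or yellow look-alike of the tin alone.

How it is judged:
By the outcome, as a careful person would: the job done as asked, in the order asked, and still so for the second after the job is handed in, with the robot touching nothing.
It also fails if it takes over 51 s, if anything falls off the work surface, if the arm or the gripper's body presses on something with over 40 N, if the wrist force passes 120 N, or if a joint passes its speed limit or range.

## Robot

A 6-joint arm with a two-finger parallel gripper is mounted at the origin on the work surface. World frame = base frame: x ahead of the robot, y to its left, z up, the work surface at z = 0. Lengths are in m, angles in rad, forces in N, time in s.
With the tool pointing down it reaches from about 0.425 to 0.95 m from the base axis. Payload 3.5 kg.
Tool frame: the origin (TCP) lies midway between the tips of the shut fingers; the grasp point (between the pads) lies 19 mm behind it (ctrl.pinch_z is the distance from the TCP to the grasp point, in m); z points along the fingers, y is the line along which they close (so a half turn about z gives the same grasp; the last joint's range is limited). The gripper opens to 85 mm and grips with 20 to 120 N. Pads are 22 mm wide; open, the fingers measure 114 mm over their backs; the gripper's body (76 mm by 85 mm) begins 54 mm behind the grasp point. The pads swing forward as they close: fully open they stand 13 mm farther back than shut.
Start: joints at [1.114, 0.286, 1.577, -0, 1.279, -0.15], TCP at [0.204, 0.643, 0.231] pointing down, gripper open.
Joint ranges: [-2.77, 2.77], [-0.9, 2.22], [0.21, 2.48], [-1.53, 4.67], [0.24, 2.81], [-2.84, 2.84]. Speed limits (rad/s): [2.79, 2.79, 3.14, 3.14, 3.14, 3.14].

## Interface

Orientations are given as a unit quaternion [x, y, z, w].
In Python, from plant import get_state, viewer, sign_off, ctrl gives the robot as it stands. The module is installed in compiled form; this text tells all that it offers.
- The arm moves only by the shell command python3 -m handwheel 'ROWS' [FORCE]. ROWS is JSON, a list that holds one entry, the list of rows, each a list of 5 numbers: the finger opening in m, from 0 to 0.0854, then the shift along the tool's x, y, z in m, then the turn about the tool's z in degrees. In form: [[[claw, x, y, z, spin], ...]]. A call has 1 to 12 rows; each row shifts and turns the commanded pose from where the row before left it, along the tool's axes as they then stand; what a row does not reach is not made up. A row lasts 1/12 s, in which the tool goes at most 41.7 mm and 7.16 degrees, less where a joint would pass 70% of its speed; a pose out of reach is approached as far as the arm can. A call is refused whole if a number of a shift passes 0.0417 or a number of a turn 7.16, either way. A call with a gripper value outside its range is refused whole. The fingers move at their own pace and stop on an object; FORCE is the grip in N (left out, the last holds). Time passes only in rows, so rows that do not move let the fingers close. It gives the time, the measured TCP pose, the force, the opening and the grip force at its end, in the units of the state.
- get_state(): the state, without advancing time (a new reading comes with each control period).
- viewer.read_camera(name): name is "scene" or "side" or "wrist"; returns the picture (384x512x3 uint8, blue, green, red); there is no depth.
- viewer.camera_params(name): a dict with "fov_y" (degrees; the focal length in pixels is half the picture's height over the tangent of half this angle, whatever the lens; pixels are square), "cx", "cy" (the principal point, pixels), "xyz" and "attitude" of the camera in the world; the wrist camera has in their place "hand_eye" (4x4, takes a point from camera to tool coordinates, whose origin is the TCP and whose axes are the flange's). Camera axes: x right, y up, looking along -z (the intrinsics and any distortion apply to the point x, -y, -z); pixel columns grow to the right and rows downward; lengths in m; the calibration is good to about 2 mm. A picture is of the moment at which its call begins: read the wrist's pose just before it. camera_params takes no time and is no camera call.
- sign_off(): hands the job in; it is judged then, once.
Trained networks look in the newest picture that a camera, given by its name, has taken for a name from the list of things; names that differ only in an ending like _2 or _b are one class to them, and where a whole thing is asked for, a point or a joint stands for the part that bears it (a point fixed in the world has none). Each returns a list of dicts, best first, with "confidence" (0 to 1); they miss things now and then, are a little off and sometimes report something else, mostly with a low value. They report only what shows in the picture. A call takes as long as a camera call. They do not tell look-alikes from the thing itself.
- viewer.look_for(camera, name): "extent" ([left, top, width, height] as shares, 0 to 1, of the picture: columns of its width, rows of its height, round what is visible of it).
- viewer.outline_of(camera, name): "mask" (384x512 bool, what is visible of it) and "extent" ([left, top, width, height] as shares, 0 to 1, of the picture: columns of its width, rows of its height, round what is visible of it).
- viewer.pinpoint(camera, name): "xy" ([column, row] as shares, 0 to 1, of the picture: columns of its width, rows of its height: a listed point, or the origin of a listed thing).
The state is a dict: "time": time; "qpos": joint angles; "dq": joint speeds; "joint_efforts": joint torques, N m; "eef_pos": TCP position; "tcp_rot": TCP orientation; "contact_force": force on the tool from outside, world axes, zero at the start; "wrist_torque": the same for the moment, N m; "opening": opening from 0.0 (shut) to 1.0 (fully open); "finger_force": force on a finger pad.
Only numpy, scipy, OpenCV 4.12 (cv2) and the standard library are available. Lean on these libraries where they do the work, as an engineer would, in place of code of your own. Each camera call takes 0.05 s, during which the arm holds its last target. There are 200 camera calls.

## Working session

There is one attempt and no reset: what is moved stays moved. The work goes in short steps, Python scripts to look and compute and a shell command to move; the robot and the scene stay as the last step left them, time stands still between calls to the robot, and variables do not carry over. Pictures are saved under pics/ and viewed, at most 10 in all, crops included, and the job is handed in when it is done.

```bash
mkdir -p pics; cat > h.py <<'E'
import numpy as np, cv2
from scipy.spatial.transform import Rotation as R
from plant import get_state, viewer, sign_off, ctrl
def cam(n, st=None):
    p=viewer.camera_params(n); f=192/np.tan(np.radians(p['fov_y'])/2)
    if 'hand_eye' in p:
        T=np.eye(4); T[:3,:3]=R.from_quat(st['tcp_rot']).as_matrix(); T[:3,3]=st['eef_pos']; T=T@np.array(p['hand_eye'])
    else:
        T=np.eye(4); a=np.array(p['attitude']); T[:3,:3]=a if a.shape==(3,3) else R.from_quat(a).as_matrix(); T[:3,3]=p['xyz']
    return p,f,T
def ray(n,px,z,st=None):
    p,f,T=cam(n,st); d=T[:3,:3]@np.array([(px[0]-p['cx'])/f,-(px[1]-p['cy'])/f,-1]); o=T[:3,3]
    return o+d*(z-o[2])/d[2]
def proj(n,X,st=None):
    p,f,T=cam(n,st); c=T[:3,:3].T@(np.array(X)-T[:3,3]); return np.array([p['cx']-f*c[0]/c[2],p['cy']+f*c[1]/c[2]])
E
python3 - <<'E'
from h import *
st=get_state(); print(st['time'],st['eef_pos'],st['tcp_rot'])
ims=[viewer.read_camera(n) for n in('scene','side')]
for n in('scene','side','wrist'): print(n,viewer.camera_params(n))
cv2.imwrite('pics/a.png',ims[0]);cv2.imwrite('pics/b.png',ims[1])
for n,z in [('stand',0),('front_place',.04),('lidded_jar',.04),('cup',.04),('dish',.04),('tin',.04),('post0',.06),('mug',0),('root',0.015),('spray_bottle',0)]:
  for c in('scene','side'):
    for r in viewer.pinpoint(c,n)[:4]:
        px=np.array(r['xy'])*[512,384]; print(n,c,round(r['confidence'],2),px.round(),ray(c,px,z).round(3)[:2])
E
```

```text
0.0 [0.20351932 0.64288952 0.22994721] [ 1.52795551e-01  9.88257130e-01 -1.11352577e-03 -3.54008514e-04]
scene {'fov_y': 53.63910743568705, 'cx': 250.82222717762664, 'cy': 189.86950787720573, 'xyz': array([ 1.11846459, -0.78921901,  0.91373058]), 'attitude': array([0.39257044, 0.12734544, 0.25977485, 0.87303414])}
side {'fov_y': 42.58967439371731, 'cx': 264.5661656268745, 'cy': 185.26852011020537, 'xyz': array([0.52098234, 1.34799559, 0.97597976]), 'attitude': array([-0.00575352,  0.46151416,  0.8869806 , -0.01539432])}
wrist {'fov_y': 68.38718855852791, 'cx': 257.9646883208119, 'cy': 192.4428152197091, 'hand_eye': array([[ 3.39907665e-04,  9.51282857e-01,  3.08319333e-01,
         7.98962079e-02],
       [ 9.99999766e-01, -1.40160518e-04, -6.70004328e-04,
        -1.36822367e-03],
       [-5.94149433e-04,  3.08319488e-01, -9.51282681e-01,
        -1.42945583e-01],
       [ 0.00000000e+00,  0.00000000e+00,  0.00000000e+00,
         1.00000000e+00]])}
lidded_jar scene 0.62 [269. 188.] [0.603 0.074]
lidded_jar side 0.49 [252. 197.] [0.599 0.078]
lidded_jar side 0.45 [226. 189.] [0.685 
[... 377 characters left out ...]
666 -0.228]
tin side 0.57 [274. 144.] [ 0.533 -0.257]
tin side 0.56 [284. 159.] [ 0.498 -0.152]
tin side 0.55 [265. 176.] [ 0.561 -0.04 ]
post0 scene 0.97 [223. 187.] [ 0.478 -0.028]
post0 scene 0.95 [253. 216.] [ 0.642 -0.085]
post0 scene 0.9 [285. 191.] [0.668 0.07 ]
post0 scene 0.8 [259. 171.] [0.535 0.114]
post0 side 0.86 [225. 189.] [0.687 0.068]
post0 side 0.83 [275. 199.] [0.526 0.114]
post0 side 0.77 [243. 164.] [ 0.64  -0.081]
post0 side 0.7 [289. 119.] [ 0.476 -0.424]
mug side 0.58 [244. 162.] [ 0.645 -0.188]
root scene 0.58 [299. 179.] [0.655 0.199]
root side 0.61 [239. 182.] [ 0.65  -0.039]
root side 0.56 [235. 237.] [0.642 0.245]
spray_bottle scene 0.93 [323. 147.] [0.632 0.456]
```

```bash
python3 - <<'E'
import cv2
a=cv2.imread('pics/a.png')[120:300,130:370]; cv2.imwrite('pics/a1.png',cv2.resize(a,None,fx=3.3,fy=3.3,interpolation=2))
b=cv2.imread('pics/b.png')[90:270,150:390]; cv2.imwrite('pics/b1.png',cv2.resize(b,None,fx=3.3,fy=3.3,interpolation=2))
E
```

```text
(no output)
```

View pics/a1.png

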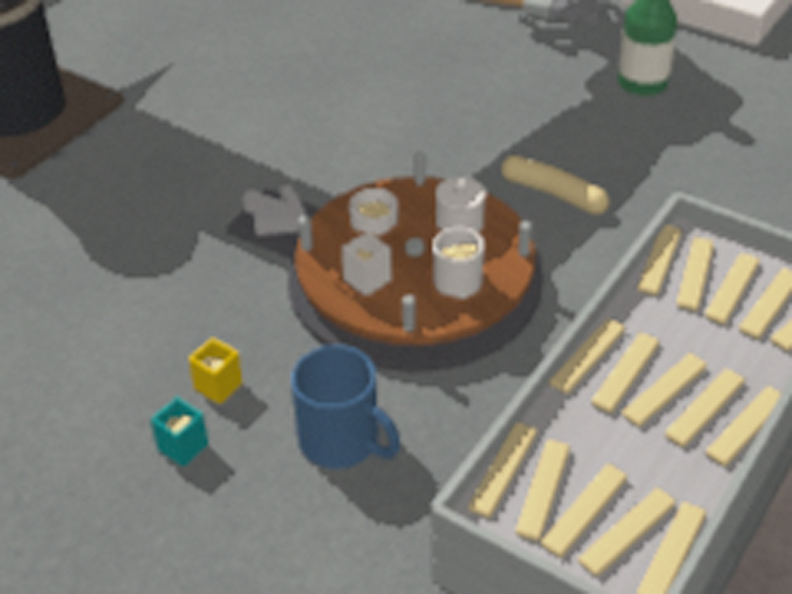

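View pics/b1.png

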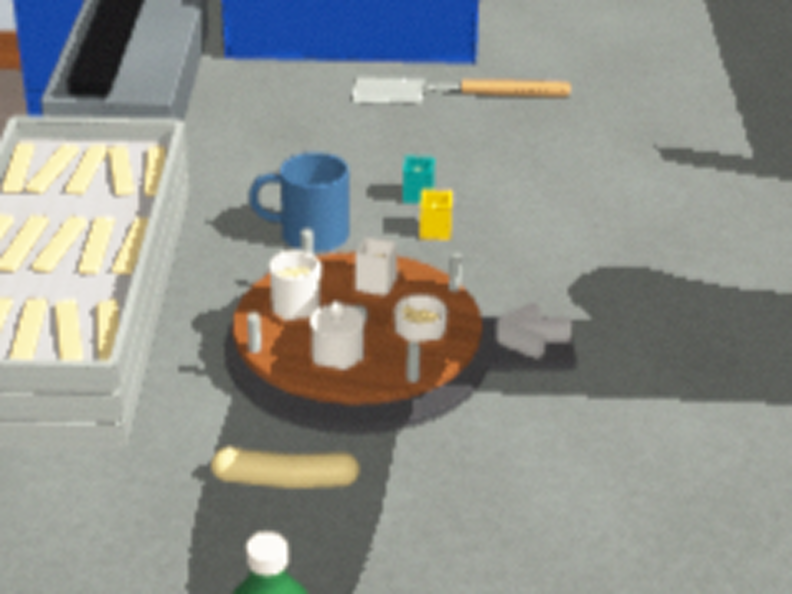

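The target is the jar with a ball knob, at scene pixel (269,182). The things it could be confused with are the open cup (269,199), the dish (243,184) and the tin (241,200). The yellow tin (195,232) and the turquoise tin (184,251) are decoys off the carousel. In the side view only the jar at (252,190) has a lid and knob. The arrow lies on the robot side, at about side pixel (312,190).

Next I move above the front for a close look.

```bash
python3 -m handwheel '[[[0,-0.02,-0.0194,0,0],[0,-0.02,-0.0194,0,0],[0,-0.02,-0.0194,0,0],[0,-0.02,-0.0194,0,0],[0,-0.02,-0.0194,0,0],[0,-0.02,-0.0194,0,0],[0,-0.02,-0.0194,0,0],[0,-0.02,-0.0194,0,0],[0,-0.02,-0.0194,0,0],[0,-0.02,-0.0194,0,0],[0,-0.02,-0.0194,0,0]]]'
python3 -m handwheel '[[[0,-0.02,-0.0194,0,0],[0,-0.02,-0.0194,0,0],[0,-0.02,-0.0194,0,0],[0,-0.02,-0.0194,0,0],[0,-0.02,-0.0194,0,0],[0,-0.02,-0.0194,0,0],[0,-0.02,-0.0194,0,0],[0,-0.02,-0.0194,0,0],[0,-0.02,-0.0194,0,0],[0,-0.02,-0.0194,0,0],[0,-0.02,-0.0194,0,0],[0,0,0,0,0]]]'
cat > look.py <<'E'
import sys
from h import *
st=get_state(); im=viewer.read_camera('wrist'); cv2.imwrite(sys.argv[1],im)
print(st['time'],st['eef_pos'].round(4),R.from_quat(st['tcp_rot']).as_matrix()[:2,1].round(3),st['qpos'].round(2))
for n,z in [('post0',.06),('lidded_jar',.04),('cup',.04),('dish',.04),('tin',.04),('stand',0),('front_place',.04)]:
    for r in viewer.pinpoint('wrist',n)[:5]:
        px=np.array(r['xy'])*[512,384]; print(n,round(r['confidence'],2),px.round(),ray('wrist',px,z,st).round(4)[:2])
E
python3 look.py pics/w1.png
```

```text
time: 2.02
eef_pos: [0.3496, 0.3724, 0.2315]
tcp_rot: [0.153, 0.988, 0.0, 0.0]
contact_force: [-0.2, 0.1, 0.0]
opening: 0.0
finger_force: 0.0
time: 3.02
eef_pos: [0.4963, 0.1002, 0.2317]
tcp_rot: [0.155, 0.988, -0.001, 0.001]
contact_force: [-0.2, 0.7, 0.4]
opening: 0.001
finger_force: 0.0
3.0167 [0.4963 0.1002 0.2317] [0.306 0.952] [-0.   -0.09  1.98 -0.    1.25 -1.26]
post0 0.81 [277. 191.] [0.522  0.1144]
post0 0.78 [141. 200.] [ 0.4839 -0.0423]
lidded_jar 0.87 [270. 239.] [0.59   0.0853]
lidded_jar 0.46 [280. 189.] [0.5279 0.1172]
cup 0.54 [223. 291.] [ 0.6478 -0.0015]
dish 0.88 [215. 200.] [0.5162 0.0355]
tin 0.97 [ 19. 259.] [ 0.515  -0.2466]
tin 0.96 [167. 249.] [ 0.5617 -0.0489]
tin 0.78 [ 56. 231.] [ 0.4935 -0.177 ]
```

View pics/w1.png

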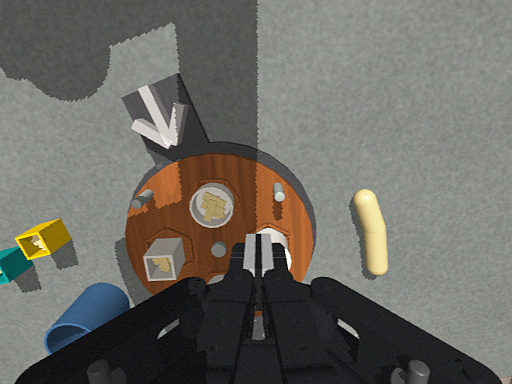

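The view shows the arrow from tail (147,90) to tip (172,146), the hub at (218,249), and posts at (277,191) and (141,200). The dish is at front-left, and the jar is hidden behind the fingers.

```bash
python3 - <<'E'
from h import *
st=get_state(); im=cv2.imread('pics/w1.png')
g=cv2.resize(im[60:170,100:240],None,fx=5,fy=5,interpolation=2); cv2.imwrite('pics/w1c.png',g)
P=np.array([ray('wrist',p,.06,st)[:2] for p in[(277,191),(141,200)]])
m=P.mean(0);d=P[1]-P[0];h=np.linalg.norm(d)/2
n=np.array([-d[1],d[0]])/np.linalg.norm(d); c=m+n*h
if c[0]<.5:c=m-n*h
print('centre',c, 'hub',[ray('wrist',(218,249),z,st)[:2].round(4) for z in(.04,.05)])
t,e=ray('wrist',(147,90),.034,st)[:2],ray('wrist',(172,146),.034,st)[:2]
print(t,e,[np.degrees(np.arctan2(*(q-c)[::-1]))%360 for q in(t,e)],[np.linalg.norm(q-c) for q in(t,e)],np.degrees(np.arctan2(*(t-e)[::-1]))%360)
for q in P: print(np.degrees(np.arctan2(*(q-c)[::-1]))%360,np.linalg.norm(q-c))
E
```

```text
centre [0.57886099 0.02189814] hub [array([0.5802, 0.0206]), array([0.5753, 0.0238])]
[0.3685326  0.01118952] [0.43562894 0.01352587] [np.float64(182.91463012007017), np.float64(183.34527689605937)] [np.float64(0.21060082752401446), np.float64(0.1434765343091934)] 181.9942765796393
121.49482227630543 0.11349930912210669
211.49482227630548 0.11349930912210666
```

View pics/w1c.png

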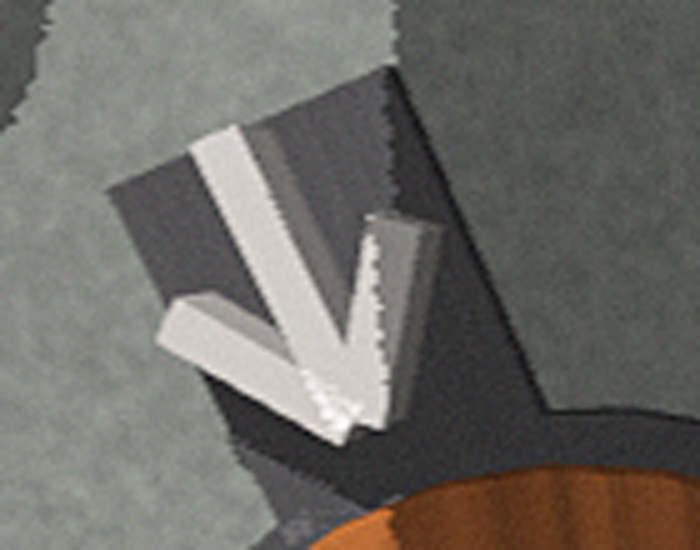

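```bash
python3 -m handwheel '[[[0,-0.0194,0.025,0,0],[0,-0.0194,0.025,0,0],[0,0,0,0,7.1],[0,0,0,0,7.1],[0,0,0,0,7.1],[0,0,0,0,7.1],[0,0,0,0,7.1],[0,0,0,0,7.1],[0,0,0,0,7.1],[0,0,0,0,7.1],[0,0,0,0,0]]]'
python3 look.py pics/w2.png
```

```text
time: 4.33
eef_pos: [0.5462, 0.1404, 0.2313]
tcp_rot: [0.605, 0.796, 0.0, -0.0]
contact_force: [-0.0, -0.9, 0.5]
opening: -0.001
finger_force: 0.0
4.3333 [0.5462 0.1404 0.2313] [0.963 0.268] [ 0.07  0.04  1.85  0.    1.25 -0.2 ]
post0 0.86 [178. 293.] [ 0.4863 -0.045 ]
post0 0.63 [347. 250.] [0.6789 0.0742]
post0 0.55 [234. 189.] [0.523  0.1143]
lidded_jar 0.95 [283. 221.] [0.5941 0.0827]
cup 0.67 [300. 286.] [ 0.6464 -0.0042]
dish 0.59 [216. 238.] [0.5165 0.0364]
tin 0.44 [217. 238.] [0.5179 0.0358]
```

View pics/w2.png

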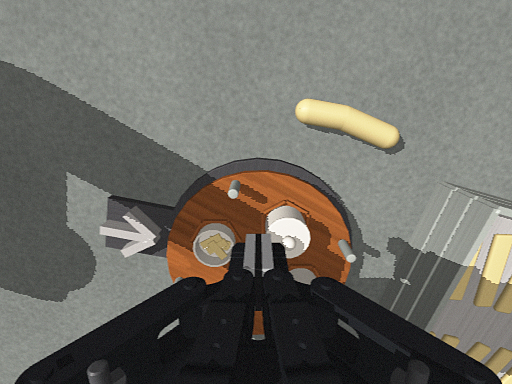

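```bash
python3 -m handwheel '[[[0,-0.009,0,0.03,0],[0,0,0,0.034,0],[0,0,0,0.034,0],[0,0,0,0.034,0],[0,0,0,0.034,0],[0,0,0,0,0]]]'
python3 -m handwheel '[[[0,-0.0001,-0.0041,0,-2],[0,-0.0001,-0.0041,0,-2],[0,-0.0001,-0.0041,0,-2],[0,-0.0001,-0.0041,0,-2],[0,-0.0001,-0.0041,0,-2],[0,-0.0001,-0.0041,0,-2]]]'
```

```text
time: 5.23
eef_pos: [0.543, 0.1305, 0.0577]
tcp_rot: [0.604, 0.797, -0.005, -0.006]
contact_force: [-1.0, -0.5, -0.4]
opening: -0.0
finger_force: 0.0
time: 5.73
eef_pos: [0.5276, 0.122, 0.0677]
tcp_rot: [0.517, 0.856, 0.001, 0.002]
contact_force: [0.1, 0.9, -1.3]
opening: -0.004
finger_force: 0.6
```

```bash
python3 -m handwheel '[[[0,-0.0001,-0.0041,0,-2],[0,-0.0001,-0.0041,0,-2],[0,-0.0001,-0.0041,0,-2],[0,-0.0001,-0.0041,0,-2],[0,-0.0001,-0.0041,0,-2],[0,-0.0001,-0.0041,0,-2],[0,-0.0001,-0.0041,0,-2],[0,-0.0001,-0.0041,0,-2],[0,-0.0001,-0.0041,0,-2],[0,-0.0001,-0.0041,0,-2],[0,-0.0001,-0.0041,0,-2],[0,-0.0001,-0.0041,0,-2]]]'
python3 look.py pics/w3.png
```

```text
time: 6.73
eef_pos: [0.4899, 0.0906, 0.0676]
tcp_rot: [0.328, 0.945, 0.001, 0.001]
contact_force: [0.8, 1.2, -0.1]
opening: 0.0
finger_force: 0.5
6.7333 [0.4899 0.0906 0.0676] [0.619 0.785] [-0.02  0.1   2.12  0.    0.92 -0.93]
post0 0.66 [227. 249.] [0.4812 0.0718]
dish 0.62 [186. 324.] [ 0.518 -0.002]
dish 0.38 [493. 249.] [0.6008 0.2052]
```

View pics/w3.png

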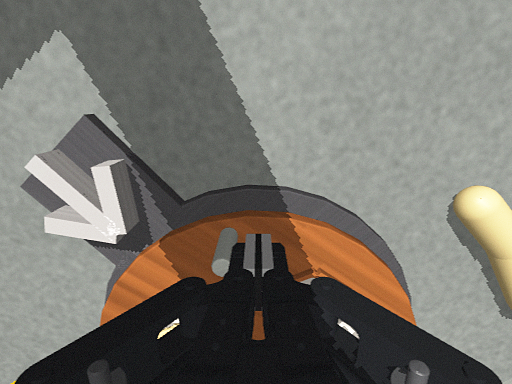

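The post is at (226,250), in contact just left of the fingers, and it is being pushed cleanly at about 152°. I carry on with the same arc.

```bash
python3 -m handwheel '[[[0,-0.0001,-0.0041,0,-2],[0,-0.0001,-0.0041,0,-2],[0,-0.0001,-0.0041,0,-2],[0,-0.0001,-0.0041,0,-2],[0,-0.0001,-0.0041,0,-2],[0,-0.0001,-0.0041,0,-2],[0,-0.0001,-0.0041,0,-2],[0,-0.0001,-0.0041,0,-2],[0,-0.0001,-0.0041,0,-2],[0,-0.0001,-0.0041,0,-2],[0,-0.0001,-0.0041,0,-2],[0,-0.0001,-0.0041,0,-2]]]'
python3 -m handwheel '[[[0,-0.0001,-0.0041,0,-2],[0,-0.0001,-0.0041,0,-2],[0,-0.0001,-0.0041,0,-2],[0,-0.0001,-0.0041,0,-2],[0,-0.0001,-0.0041,0,-2],[0,-0.0001,-0.0041,0,-2],[0,-0.0001,-0.0041,0,-2],[0,-0.0001,-0.0041,0,-2],[0,-0.0001,-0.0041,0,-2],[0,-0.0001,-0.0041,0,-2],[0,-0.0001,-0.0041,0,-2],[0,-0.0001,-0.0041,0,-2]]]'
python3 -m handwheel '[[[0,-0.0001,-0.0041,0,-2],[0,-0.0001,-0.0041,0,-2],[0,-0.0001,-0.0041,0,-2],[0,-0.0001,-0.0041,0,-2],[0,-0.0001,-0.0041,0,-2],[0,-0.0001,-0.0041,0,-2],[0,-0.0001,-0.003,0,-1.5],[0,-0.0001,-0.002,0,-1],[0,-0.0001,-0.001,0,-0.5],[0,0,0,0,0],[0,0,0,0,0]]]'
cat > pose.py <<'E'
import sys
from h import *
c=np.array([.581,.018])
out=[]
for cam_ in('scene','side'):
    im=viewer.read_camera(cam_); cv2.imwrite(f'pics/{sys.argv[1]}_{cam_}.png',im)
    for n,z in [('post0',.06),('lidded_jar',.04),('cup',.04),('dish',.04),('tin',.04),('front_place',.04)]:
        for r in viewer.pinpoint(cam_,n)[:4]:
            px=np.array(r['xy'])*[512,384]; q=ray(cam_,px,z)[:2]; d=q-c
            if np.linalg.norm(d)<.15: print(cam_,n,round(r['confidence'],2),px.round(1),q.round(4),np.degrees(np.arctan2(d[1],d[0])).round(1)%360,np.linalg.norm(d).round(3))
E
python3 pose.py s1
```

```text
time: 8.13
eef_pos: [0.4676, 0.0466, 0.0656]
tcp_rot: [0.124, 0.992, 0.0, 0.0]
contact_force: [0.7, 0.4, 1.4]
opening: 0.004
finger_force: 0.6
time: 9.13
eef_pos: [0.466, -0.0023, 0.0656]
tcp_rot: [-0.085, 0.996, 0.0, 0.0]
contact_force: [-0.0, 0.9, 0.9]
opening: -0.001
finger_force: 0.6
time: 10.05
eef_pos: [0.475, -0.0314, 0.0653]
tcp_rot: [-0.213, 0.977, -0.0, -0.0]
contact_force: [0.5, -1.2, -0.3]
opening: -0.003
finger_force: 0.0
scene post0 0.96 [223.3 192.3] [ 0.4945 -0.0479] 217.3 0.109
scene post0 0.85 [291.2 190.4] [0.6836 0.0839] 32.7 0.122
scene post0 0.79 [254.7 212.1] [ 0.6366 -0.0703] 302.2 0.104
scene post0 0.61 [251.6 170.3] [0.5093 0.1036] 129.9 0.112
scene lidded_jar 0.8 [240.1 190.2] [0.5228 0.0099] 187.9 0.059
scene lidded_jar 0.59 [221.9 190.1] [ 0.4689 -0.0239] 200.5 0.12
scene cup 0.51 [268.5 190. ] [0.6059 0.0639] 61.5 0.052
scene dish 0.47 [244.5 202.9] [ 0.5723 -0.0353] 260.7 0.054
scene tin 0.45 [268.5 199.4] [0.6312 0.0227] 5.4 0.05
side post0 0.79 [286.5 172.2] [ 0.4886 -0.0379] 211.2 0.108
side post0 0.7 [229.  192.4] [0.6714 0.0853] 36.7 0.113
side post0 0.61 [275.2 196.5] [0.5246 0.1017] 124.0 0.101
side post0 0.57 [241.6 164.1] [ 0.6432 -0.0826] 301.7 0.118
side lidded_jar 0.73 [275.7 187.8] [0.5237 0.0263] 171.7 0.058
side cup 0.67 [286.9 172.3] [ 0.4865 -0.0675] 222.1 0.127
side cup 0.51 [252.8 194. ] [0.5971 0.0637] 70.6 0.048
side dish 0.6 [273.3 188.9] [0.5315 0.0327] 163.4 0.052
side tin 0.53 [239.2 182.8] [0.6457 0.002 ] 346.1 0.067
```

```bash
python3 -m handwheel '[[[0,-0.0001,-0.002,0,-1],[0,-0.0001,-0.0041,0,-2],[0,-0.0001,-0.0041,0,-2],[0,-0.0001,-0.0041,0,-2],[0,-0.0001,-0.002,0,-1],[0,-0.0001,-0.002,0,-1],[0,0,0,0,0],[0,0,0,0,0]]]'
python3 -m handwheel '[[[0,0,0.01,0,0],[0,0.03,0,-0.015,0],[0,0.03,0,-0.035,0],[0,0.01,0.0,-0.04,0],[0,0,0,-0.04,0],[0,0,0,-0.03,0],[0,0,0,0,0],[0,0,0,0,0]]]'
python3 look.py pics/w4.png
```

```text
time: 11.42
eef_pos: [0.4843, -0.0474, 0.0653]
tcp_rot: [-0.289, 0.957, -0.0, 0.0]
contact_force: [-0.4, 0.1, -0.6]
opening: -0.0
finger_force: 0.0
time: 12.08
eef_pos: [0.4236, -0.0761, 0.2244]
tcp_rot: [-0.289, 0.957, -0.002, 0.002]
contact_force: [-1.0, 0.1, -0.9]
opening: 0.002
finger_force: 0.0
12.0833 [ 0.4236 -0.0761  0.2244] [-0.554  0.833] [-0.41 -0.28  2.16  0.    1.26 -2.57]
post0 0.79 [234. 233.] [ 0.4993 -0.0607]
post0 0.61 [168. 323.] [ 0.6624 -0.0633]
lidded_jar 0.51 [281. 261.] [0.5093 0.0159]
dish 0.9 [211. 275.] [ 0.5797 -0.0501]
tin 0.94 [139. 156.] [ 0.4854 -0.2031]
tin 0.76 [ 77. 139.] [ 0.507  -0.2711]
```

View pics/w4.png

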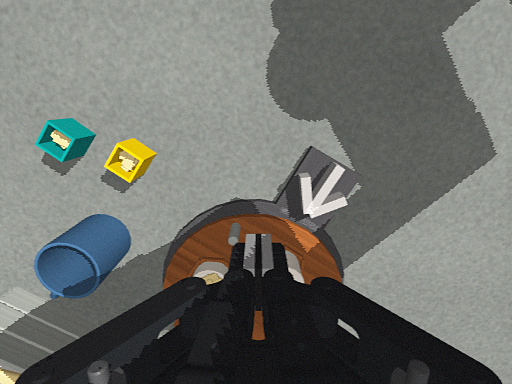

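The gripper hides the jar, and the posts show at (234,233) and (168,323). I move over the far half, aligned with the arrow, so the camera sees the front.

```bash
python3 -m handwheel '[[[0,0,0,-0.013,6.7],[0,0,0,-0.013,6.7],[0,0,0,-0.013,6.7],[0,0,0,-0.013,6.7],[0,0,0,-0.013,6.7],[0,-0.0293,0.016,0,0],[0,-0.0293,0.016,0,0],[0,-0.0293,0.016,0,0],[0,-0.0293,0.016,0,0],[0,-0.0293,0.016,0,0],[0,-0.0293,0.016,0,0],[0,0,0,0,0]]]'
python3 -m handwheel '[[[0,0,0,0,0],[0,0,0,0,0]]]'
python3 look.py pics/w5.png; python3 -c "
import cv2;a=cv2.imread('pics/w5.png')[0:300,130:400];cv2.imwrite('pics/w5c.png',cv2.resize(a,None,fx=2,fy=2,interpolation=2))"
```

```text
time: 13.48
eef_pos: [0.6015, 0.0226, 0.2845]
tcp_rot: [-0.002, 1.0, 0.001, -0.001]
contact_force: [-0.8, -0.4, -0.4]
opening: 0.002
finger_force: 0.0
time: 13.65
eef_pos: [0.5978, 0.0202, 0.286]
tcp_rot: [-0.001, 1.0, -0.0, -0.001]
contact_force: [0.0, -0.2, -0.6]
opening: 0.003
finger_force: 0.0
13.65 [0.5978 0.0202 0.286 ] [-0.002  1.   ] [-0.14  0.08  1.71 -0.    1.35 -1.71]
post0 0.92 [197. 209.] [ 0.6606 -0.0656]
post0 0.88 [315. 209.] [0.6607 0.0994]
post0 0.62 [324.  87.] [0.5003 0.0995]
post0 0.62 [194.  83.] [ 0.4972 -0.0592]
lidded_jar 0.7 [258.  95.] [0.5102 0.0198]
lidded_jar 0.5 [195.  86.] [ 0.4988 -0.0618]
cup 0.97 [304. 157.] [0.5911 0.0837]
dish 0.82 [209. 148.] [ 0.5796 -0.048 ]
tin 0.95 [94. 92.] [ 0.5062 -0.1929]
tin 0.76 [253. 195.] [0.6473 0.0129]
tin 0.63 [ 43. 104.] [ 0.5217 -0.2629]
tin 0.25 [323.  86.] [0.499  0.1032]
front_place 0.4 [196. 209.] [ 0.6687 -0.0715]
```

View pics/w5c.png

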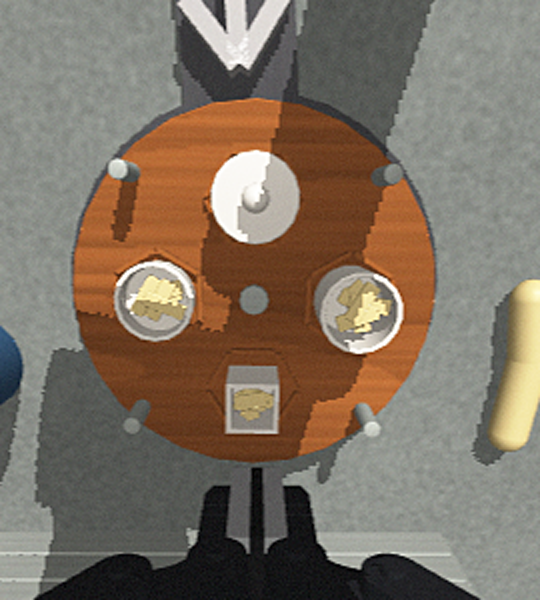

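The view shows the jar with its lid at crop (256,197), the hub at (254,300) and the arrow tip at (240,68), so the jar sits slightly right of the arrow line. I'll measure the offset.

```bash
python3 - <<'E'
from h import *
st=get_state(); c=np.array([.5797,.0186])
f=lambda x,y:(130+x/2-.25,y/2-.25)
A=lambda q:np.degrees(np.arctan2(*(q-c)[::-1]))%360
# post tops z=.08 and hub
T=np.array([ray('wrist',f(*p),.08,st)[:2] for p in[(118,168),(393,173),(132,426),(372,429)]])
print('posts',T.round(4),'centre',T.mean(0),'diag',[np.degrees(np.arctan2(*d[::-1])) for d in(T[3]-T[0],T[1]-T[2])])
c2=T.mean(0)
for n,p,z in[('tip',(240,68),.034),('tailmid',(237,5),.034),('knob',(257,194),.1),('barsL',(180,3),.034),('barsR',(288,3),.034)]:
    q=ray('wrist',f(*p),z,st)[:2]; print(n,q.round(4),A(q).round(2),np.degrees(np.arctan2(*(q-c2)[::-1]))%360,np.linalg.norm(q-c))
# plate-edge symmetric support extents near arrow left/right
E
```

```text
posts [[ 0.4992 -0.0613]
 [ 0.5017  0.0983]
 [ 0.6602 -0.0638]
 [ 0.6621  0.0965]] centre [0.58078907 0.01742858] diag [np.float64(44.09451973780853), np.float64(134.3589748314425)]
tip [0.4384 0.0086] 184.05 183.5448258137458 0.14164531133904965
tailmid [0.4045 0.007 ] 183.78 183.37399886155796 0.1755609896668112
knob [0.5136 0.0193] 179.43 178.44034140648674 0.06609398560954641
barsL [ 0.4035 -0.0274] 194.64 194.19472993192315 0.18206100127804156
barsR [0.4034 0.0379] 173.76 173.4252785254318 0.1773352841344369
```

```bash
python3 -m handwheel '[[[0,0.02,0,-0.01,0],[0,0.02,0,-0.01,0],[0,0.02,0,-0.01,0],[0,0.02,0,-0.01,0],[0,0,0,0,0],[0,0,0,0,0],[0,0,0,0,0]]]'
python3 look.py pics/w6.png; python3 -c "
import cv2;a=cv2.imread('pics/w6.png')[0:300,130:400];cv2.imwrite('pics/w6c.png',cv2.resize(a,None,fx=2,fy=2,interpolation=2))"
```

```text
time: 14.63
eef_pos: [0.5186, 0.02, 0.3268]
tcp_rot: [-0.001, 1.0, -0.0, 0.0]
contact_force: [0.0, -0.1, -0.9]
opening: 0.001
finger_force: 0.0
14.6333 [0.5186 0.02   0.3268] [-0.002  1.   ] [-0.16 -0.12  1.84  0.    1.42 -1.73]
post0 0.94 [205. 246.] [ 0.6637 -0.0669]
post0 0.84 [315. 143.] [0.4968 0.1017]
post0 0.72 [304. 244.] [0.66   0.0935]
post0 0.56 [203. 145.] [ 0.4997 -0.0596]
lidded_jar 0.87 [259. 150.] [0.5105 0.0201]
cup 0.97 [300. 198.] [0.5868 0.0865]
dish 0.98 [214. 194.] [ 0.5811 -0.0513]
tin 0.9 [ 75. 156.] [ 0.5203 -0.2612]
tin 0.69 [117. 142.] [ 0.4977 -0.193 ]
tin 0.52 [256. 233.] [0.6488 0.0156]
front_place 0.71 [253. 232.] [0.6476 0.0105]
```

View pics/w6c.png

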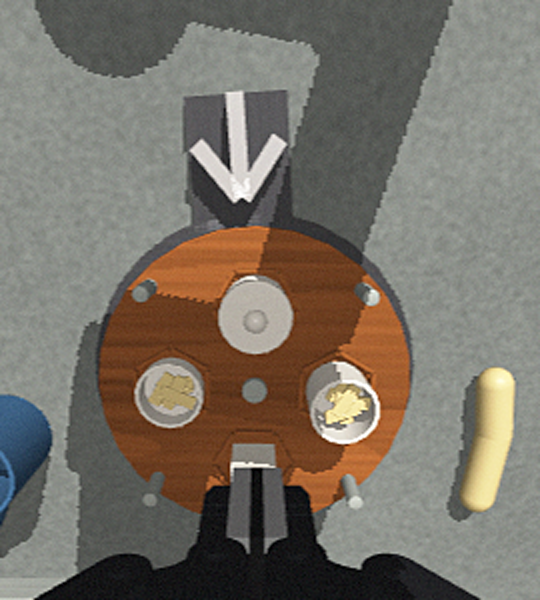

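```bash
python3 -m handwheel '[[[0,0.0236,-0.024,0.01,0],[0,0.0236,-0.024,0.01,0],[0,0.0236,-0.024,0.01,0],[0,0.0236,-0.024,0.01,0],[0,0,0,0.02,-6.7],[0,0,0,0.02,-6.7],[0,0,0,0.02,-6.7],[0,0,0,0.02,-6.7],[0,0,0,0.02,-6.7],[0,0,0,0,0],[0,0,0,0,0],[0,0,0,0,0]]]'
cat > goal.py <<'E'
from h import *
st=get_state(); M=R.from_quat(st['tcp_rot']).as_matrix(); c=np.array([.580,.018])
print('y ang',np.degrees(np.arctan2(M[1,1],M[0,1])),st['qpos'].round(2))
d=st['eef_pos'][:2]-c; print('tool ang',np.degrees(np.arctan2(d[1],d[0]))%360,np.linalg.norm(d))
for a in(209,214.3,218.8):
    g=np.append(c+.116*np.array([np.cos(np.radians(a)),np.sin(np.radians(a))]),.0653); print(a,(M.T@(g-st['eef_pos'])).round(4))
E
python3 goal.py
```

```text
time: 16.03
eef_pos: [0.4248, -0.0763, 0.1882]
tcp_rot: [-0.288, 0.958, -0.001, 0.001]
contact_force: [-0.4, 0.4, 0.7]
opening: 0.004
finger_force: 0.0
y ang 123.48446870867075 [-0.41 -0.24  2.19  0.    1.19 -2.57]
tool ang 211.29195670519204 0.18158685690938092
209 [-0.0657  0.0023  0.123 ]
214.3 [-0.0654 -0.0084  0.123 ]
218.8 [-0.0658 -0.0175  0.123 ]
```

```bash
python3 -m handwheel '[[[0,0,0.0023,0.04,0],[0,0,0,0.04,0],[0,0,0,0.04,0],[0,0,0,0.003,0],[0,-0.022,0,0,0],[0,-0.022,0,0,0],[0,-0.0217,0,0,0],[0,0,0,0,0],[0,0,0,0,0],[0,0,0,0,0]]]'
python3 goal.py
```

```text
time: 16.87
eef_pos: [0.4785, -0.0381, 0.0659]
tcp_rot: [-0.289, 0.957, -0.001, 0.001]
contact_force: [-0.3, 0.2, -0.6]
opening: -0.002
finger_force: 0.0
y ang 123.61469101513417 [-0.29  0.07  2.17 -0.    0.91 -2.45]
tool ang 208.94520557768 0.11599575976879659
209 [ 0.     -0.0001  0.0006]
214.3 [ 0.0004 -0.0108  0.0006]
218.8 [-0.0001 -0.0199  0.0006]
```

```bash
python3 -m handwheel '[[[0,0,-0.003,0,-1],[0,0,-0.003,0,-1],[0,0,-0.003,0,-1],[0,0,-0.002,0,-1],[0,0,-0.002,0,-0.5],[0,0,-0.002,0,0],[0,0,-0.002,0,0],[0,0,-0.0015,0,0],[0,0,-0.0014,0,0],[0,0,0,0,0],[0,0,0,0,0],[0,0,0,0,0]]]'
python3 goal.py
python3 -m handwheel '[[[0,0,0.01,0,0],[0,0.03,0,-0.015,0],[0,0.03,0,-0.035,0],[0,0.01,0.0,-0.04,0],[0,0,0,-0.04,6.7],[0,0,0,-0.04,6.7],[0,0,0,-0.03,6.7],[0,0,0,0,6.7],[0,0,0,0,6.7],[0,0,0,0,4.5],[0,0,0,0,0]]]'
python3 -m handwheel '[[[0,-0.024,0.024,-0.01,0],[0,-0.024,0.024,-0.01,0],[0,-0.024,0.024,-0.01,0],[0,-0.024,0.024,0,0],[0,0,0,0,0],[0,0,0,0,0],[0,0,0,0,0]]]'
python3 look.py pics/w7.png; python3 -c "
import cv2;a=cv2.imread('pics/w7.png')[0:300,130:400];cv2.imwrite('pics/w7c.png',cv2.resize(a,None,fx=2,fy=2,interpolation=2))"
```

```text
time: 17.87
eef_pos: [0.4894, -0.0539, 0.0639]
tcp_rot: [-0.327, 0.945, -0.0, 0.0]
contact_force: [-0.2, 0.3, 0.2]
opening: 0.003
finger_force: 0.0
y ang 128.1272888848601 [-0.32  0.1   2.14 -0.    0.91 -2.55]
tool ang 218.4243822162102 0.11565953267827174
209 [-0.0011  0.019  -0.0014]
214.3 [ 0.0001  0.0083 -0.0014]
218.8 [ 0.0003 -0.0008 -0.0014]
time: 18.78
eef_pos: [0.4299, -0.0868, 0.2606]
tcp_rot: [-0.001, 1.0, -0.0, 0.0]
contact_force: [1.2, -0.3, 0.4]
opening: 0.004
finger_force: 0.0
time: 19.37
eef_pos: [0.5255, 0.0091, 0.2898]
tcp_rot: [-0.002, 1.0, -0.0, -0.001]
contact_force: [-0.3, 0.5, -1.0]
opening: 0.001
finger_force: 0.0
19.3667 [0.5255 0.0091 0.2898] [-0.004  1.   ] [-0.18 -0.09  1.87 -0.    1.36 -1.75]
post0 0.91 [322. 250.] [0.6554 0.1038]
post0 0.8 [212. 256.] [ 0.6654 -0.0597]
post0 0.6 [203. 148.] [ 0.5049 -0.0649]
lidded_jar 0.7 [265. 150.] [0.5105 0.0181]
lidded_jar 0.33 [214. 256.] [ 0.6772 -0.0605]
cup 0.86 [306. 198.] [0.5811 0.0793]
dish 0.97 [219. 201.] [ 0.5852 -0.0494]
dish 0.38 [132. 223.] [ 0.6215 -0.182 ]
tin 0.95 [114. 140.] [ 0.4969 -0.1908]
tin 0.7 [ 64. 153.] [ 0.5148 -0.2626]
tin 0.65 [263. 239.] [0.6467 0.0173]
```

View pics/w7c.png

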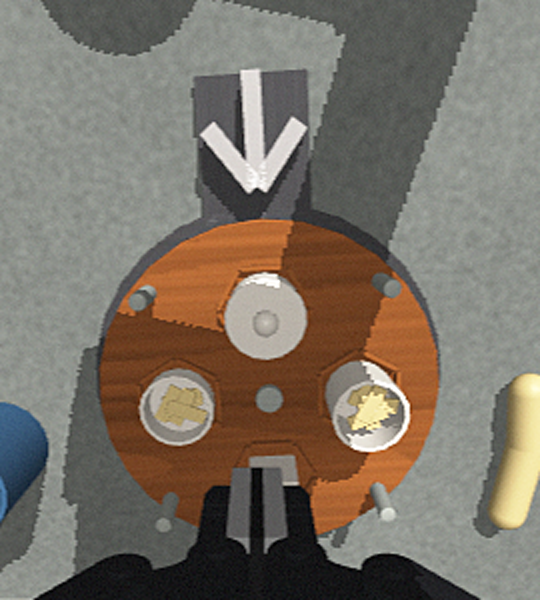

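```bash
python3 - <<'E'
from h import *
st=get_state()
f=lambda x,y:(130+x/2-.25,y/2-.25)
W=lambda p,z:ray('wrist',f(*p),z,st)[:2]
a=lambda d:np.degrees(np.arctan2(d[1],d[0]))%360
T=np.array([W(p,.08) for p in[(137,302),(393,290),(164,525),(389,516)]]); c=T.mean(0)
print(T.round(4),c,[np.linalg.norm(t-c).round(4) for t in T],'diag',a(T[3]-T[0]),a(T[1]-T[2]))
t,e,k=W((250,71),.034),W((259,190),.034),W((265.5,322),.1)
print('arrow',a(t-e),a(t-c),a(e-c),np.linalg.norm(t-c),np.linalg.norm(e-c),'jar knob',a(k-c),np.linalg.norm(k-c))
E
```

```text
[[ 0.5055 -0.0674]
 [ 0.4978  0.0927]
 [ 0.6655 -0.0583]
 [ 0.658   0.1021]] [0.58171037 0.01728756] [np.float64(0.1139), np.float64(0.1129), np.float64(0.1129), np.float64(0.1141)] diag 48.03076884709697 138.0059722035682
arrow 184.7507928037105 183.73056688662257 183.22659042057353 0.21494045620778188 0.14387990979741597 jar knob 183.64240350023903 0.06781275082732295
```

Post diagonals put the jar seat at 183.0° and the knob measures 183.6°. The arrow reads about 183.7°, so the jar is aligned within 1°. The robot is clear and nothing else has moved.

```bash
python3 -c "
from plant import sign_off,get_state
print(get_state()['time'],sign_off())"
```

```text
the job is handed in; nothing more can be done
19.7667 None
```

The lidded jar stands at rest at the front, within about 1° of the arrow line by my camera measurement; I pushed only one finger post, saw nothing else move, and handed the job in at 19.8 s (no verdict came back).

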